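Load the riveting jig and hold its spring clamp open at the mark

TASK

Get the riveting jig ready for the next strap: first, with the clamp still shut, lay the brass bracket and the steel bracket flat in the nests that fit them and let go of them. Then grip the clamp's orange handle and pull the spring-return slide out until the tip of its white pointer stands beside the red marker, within the marker's length, and keep it there: finish while still holding the handle, so that the strap can be slipped in. Leave everything else on the bench where it is.

Things in the scene. Friction and masses are not known exactly. Their poses are not given: they have to be found in the camera images.
- jig: Blue riveting jig screwed to the bench: base plate 270 x 190 mm, its top 12 mm above the bench. The origin is at bench height; the plate runs from x = -145 to +125 mm and y = -95 to +95 mm in its own frame. x points from the slide's handle to the nests (away from the robot, turned by up to about 0.3 rad), y to the left, z up. The nests lie at +x, a fixed steel jaw (110 mm wide, 34 mm high above the bench) crosses the plate at x = +6 mm, and the slide is at -x.
- nest_long (a point): Centre of the floor of the long nest, 12 mm above the bench: a pocket 86 mm long (along the jig's x) by 30 mm wide (along y) with aluminium walls 5 mm thick and 6 mm high. Its axes are those of the jig. It takes the brass bracket.
- nest_wide (a point): Centre of the floor of the wide nest, 12 mm above the bench: a pocket 62 mm long (along the jig's y) by 46 mm (along the jig's x), walls 5 mm thick and 6 mm high. Its axes are those of the jig. It takes the steel bracket.
- bracket_long: Long brass bracket, about 110 g: flat plate 80 x 24 x 4 mm with an upright lug in the middle to hold it by, 26 mm long (along x), 10 mm thick (along y), its top 26 mm above the plate's underside. Origin at the centre of the underside; x along the 80 mm length. Either way round is right.
- bracket_wide: Wide steel bracket, about 110 g: flat plate 56 x 40 x 4 mm with an upright lug in the middle, 26 mm long (along x), 10 mm thick (along y), its top 26 mm above the underside. Origin at the centre of the underside; x along the 56 mm length. Either way round is right.
- slide: The spring-return slide of the jig's strap clamp: a steel jaw 100 mm wide (top 34 mm above the bench), a tongue and an orange T-handle. It slides only along the jig's -x (towards the robot), 62 mm at most; its frame coincides with the jig's when it is home (jaws shut) and moves with it. The spring pulls it home: about 5 N at the start, about 11 N at 45 mm out; let go, it returns.
- handle (a point): Centre of the slide's orange handle grip, 63 mm above the bench: a bar 14 mm thick along the jig's x, 60 mm wide along y, 26 mm high (from 50 to 76 mm above the bench), on a 12 mm stem. Everything else on the jig is lower than 35 mm above the bench, so fingers can come down on its near and far sides from above.
- pointer (a point): Tip of the slide's white pointer, 4 mm wide along the jig's x, on the left (+y) side of the slide, 22.5 mm above the bench. At home it is at x = -30 mm in the jig's frame.
- marker: Red marker block clipped on the jig's scale beside the pointer's path, 10 mm long along the jig's x, 16 mm wide, 12 mm high; origin at the centre of its underside, 13 mm above the bench, axes as the jig's. It stands 28 to 48 mm towards the robot from the pointer's home position and does not block the slide.
- spool: Bystander: thread spool, dark red, 52 mm across, 55 mm tall, standing; origin at its underside or on its axis.
- glue_jar: Bystander: amber glass jar with yellow cap, 62 mm across, 85 mm tall; origin at its underside or on its axis.
- awl: Bystander: awl with dark wooden handle, 150 mm long, lying; origin at its underside or on its axis.
- glue_brush: Bystander: glue brush with wooden handle, 170 mm long, lying; origin at its underside or on its axis.
- strap_ring: Bystander: plain steel strap ring, 40 mm across, 6 mm thick, lying flat; origin at its underside or on its axis.
- spray_bottle: Bystander: clear bottle with blue cap, 72 mm across, 190 mm tall; origin at its underside or on its axis.
Things that resemble listed ones, but are neither listed nor needed, are in the scene too. There is more than one size of the bracket_long; the job needs the smallest.

How it is judged (in metres and radians):
On the way:
1. both brackets lie flat in their nests, let go, while the slide is still home (horizontal distance between bracket_long and nest_long below 0.006 m and z of bracket_long in the frame of nest_long below 0.003 m and angle between each of bracket_long, bracket_wide's own z axis and vertical below 0.06 rad and angle between the x axis of bracket_long and the x axis of jig, either way round below 0.15 rad and contact force between the fingers and bracket_long below 0.1 N and linear speed of each of bracket_long, bracket_wide below 0.03 m/s and horizontal distance between bracket_wide and nest_wide below 0.006 m and z of bracket_wide in the frame of nest_wide below 0.003 m and angle between the x axis of bracket_wide and the y axis of jig, either way round below 0.15 rad and contact force between the fingers and bracket_wide below 0.1 N and x of pointer in the frame of jig above -0.034 m), for 0.2 s.
At the end, for the whole second after the job is handed in: Both brackets flat in their nests (within 6 mm of centre, under 3 mm above the floor, in line within 0.15 rad), not touched by the fingers; pointer within 5 mm of the red marker's centre along the slide's way, at rest, held by the fingers (over 2 N), no loose thing touching the slide (horizontal distance between bracket_long and nest_long below 0.006 m and z of bracket_long in the frame of nest_long below 0.003 m and angle between each of bracket_long, bracket_wide's own z axis and vertical below 0.06 rad and angle between the x axis of bracket_long and the x axis of jig, either way round below 0.15 rad and contact force between the fingers and bracket_long below 0.1 N and linear speed of each of bracket_long, bracket_wide below 0.03 m/s and horizontal distance between bracket_wide and nest_wide below 0.006 m and z of bracket_wide in the frame of nest_wide below 0.003 m and angle between the x axis of bracket_wide and the y axis of jig, either way round below 0.15 rad and contact force between the fingers and bracket_wide below 0.1 N and x of pointer in the frame of marker between -0.005 and 0.005 m and linear speed of slide below 0.01 m/s and contact force between the fingers and slide above 2 N and contact force between slide and bracket_long below 0.3 N and contact force between slide and bracket_wide below 0.3 N and contact force between slide and spool below 0.3 N and contact force between slide and glue_jar below 0.3 N and contact force between slide and awl below 0.3 N and contact force between slide and glue_brush below 0.3 N and contact force between slide and strap_ring below 0.3 N and contact force between slide and spray_bottle below 0.3 N); the arm keeps its last pose, push and grip.
It fails at once if a bystander is pushed more than 30 mm (distance of any of spool, glue_jar, awl, glue_brush, strap_ring, spray_bottle from where it was at the start of the episode above 0.03 m).
It also fails if it takes over 72 s, if anything falls off the work surface, if the arm or the gripper's body presses on something with over 40 N, if the wrist force passes 120 N, or if a joint passes its speed limit or range.

ROBOT

A 7-joint arm with a two-finger parallel gripper is mounted at the origin on the work surface. World frame = base frame: x ahead of the robot, y to its left, z up, the work surface at z = 0. Lengths are in mm, angles in rad, forces in N, time in s.
With the tool pointing down it reaches from about 400 to 900 mm from the base axis. Payload 5.5 kg.
Tool frame: the origin (TCP) lies on the centre line of the jaws, within the pads' length; the fingertips stand 22 mm ahead of it and the grasp point (between the pads) lies 3 mm ahead of it; z points along the fingers, y is the line along which they close (so a half turn about z gives the same grasp; the last joint's range is limited). The gripper opens to 85 mm and grips with 20 to 120 N. Pads are 22 mm wide; open, the fingers measure 114 mm over their backs; the gripper's body (76 mm by 85 mm) begins 54 mm behind the grasp point. The pads swing forward as they close: fully open they stand 13 mm farther back than shut.
Start: joints at [1.459, 0.501, -0.427, 1.55, 0.221, 1.138, -0.21], TCP at [237.988, -604.865, 253.31] pointing down, gripper open.
Joint ranges: [-2.88, 2.88], [-0.31, 2.03], [-1.54, 1.56], [0.2, 2.42], [-1.41, 4.55], [0.19, 2.02], [-2.57, 2.57]. Speed limits (rad/s): [2.57, 2.57, 3.14, 3.14, 3.14, 3.14, 3.14].

INTERFACE

Orientations are given as a unit quaternion [x, y, z, w].
In Python, from workcell import bot gives the robot as it stands. The module is installed in compiled form; this text tells all that it offers.
- The arm moves only by the shell command python3 -m crank 'ROWS'. ROWS is JSON, a list of rows, each an object with "slide": the shift along the tool's x, y, z in m, a list of three; "rotation": the turn, a rotation vector about the tool's x, y, z in degrees, a list of three; "grip": the finger opening in m, from 0 to 0.0854. In form: [{"slide": [x, y, z], "rotation": [rx, ry, rz], "grip": grip}, ...]. A call has 1 to 20 rows; each row is the pose to reach, as a shift and turn from the pose commanded when the call began, along the tool's axes at that moment; what a row does not reach only later rows make up. A row lasts 1/12 s, in which the tool goes at most 41.7 mm and 7.16 degrees, less where a joint would pass 70% of its speed; a pose out of reach is approached as far as the arm can. A call with a gripper value outside its range is refused whole. The fingers move at their own pace and stop on an object; the grip force is fixed at half the most. Time passes only in rows, so rows that repeat a pose let the fingers close. It gives the time, the measured TCP pose, the force, the opening and the grip force at its end, in the units of the state.
- bot.sense(): the state, without advancing time (a new reading comes with each control period).
- bot.grab_frame(name): name is "scene" or "top" or "wrist"; returns the picture (480x640x3 uint8, red, green, blue); there is no depth.
- bot.get_calibration(name): a dict with "fx", "fy", "cx", "cy" (pixels), "position" and "attitude" of the camera in the world. Camera axes: x right, y down, z forward; pixel columns grow to the right and rows downward; lengths in mm; the calibration is good to about 2 mm. A picture is of the moment at which its call begins: read the wrist's pose just before it. get_calibration takes no time and is no camera call; for the wrist camera it gives the pose at the moment of the call.
- bot.sign_off(): hands the job in; it is judged then, once.
The state is a dict: "clock": time; "qpos": joint angles; "qd": joint speeds; "joint_efforts": joint torques, N m; "position": TCP position; "eef_rot": TCP orientation; "wrist_force": force on the tool from outside, world axes, zero at the start; "ft_torque": the same for the moment, N m; "opening": finger opening in mm; "grip_force": force on a finger pad.
Only numpy, scipy, OpenCV 4.12 (cv2) and the standard library are available. Lean on these libraries where they do the work, as an engineer would, in place of code of your own. Each camera call takes 0.05 s, during which the arm holds its last target. There are 200 camera calls.

## Working session

There is one attempt and no reset: what is moved stays moved. The work goes in short steps, Python scripts to look and compute and a shell command to move; the robot and the scene stay as the last step left them, time stands still between calls to the robot, and variables do not carry over. Pictures are saved under pics/ and viewed, at most 13 in all, crops included, and the job is handed in when it is done.

```bash
mkdir -p pics
cat > h.py <<'E'
import numpy as np, cv2
from scipy.spatial.transform import Rotation as R
from workcell import bot
def calib(n):
    c=bot.get_calibration(n); a=np.array(c["attitude"],float)
    M=R.from_quat(a).as_matrix() if a.size==4 else a.reshape(3,3)
    return c,M,np.array(c["position"],float)
def toworld(n,u,v,z,cal=None):
    c,M,p=cal or calib(n)
    d=M@np.array([(u-c["cx"])/c["fx"],(v-c["cy"])/c["fy"],1]); return p+d*(z-p[2])/d[2]
def topix(n,P,cal=None):
    c,M,p=cal or calib(n); q=M.T@(np.array(P)-p); return c["fx"]*q[0]/q[2]+c["cx"],c["fy"]*q[1]/q[2]+c["cy"]
def snap(n,f):
    im=bot.grab_frame(n)[:,:,::-1].copy(); cv2.imwrite("pics/"+f,im); return im
def tool(P):
    s=bot.sense(); M=R.from_quat(s["eef_rot"]).as_matrix(); return M.T@(np.array(P)-np.array(s["position"]))/1000
E
python3 - <<'E'
from h import *
s=bot.sense(); print(s)
for n in("top","scene","wrist"): print(n,bot.get_calibration(n))
snap("top","top.png"); snap("scene","scene.png")
E
```

```text
{'clock': 0.0, 'qpos': array([ 1.45922522,  0.50180162, -0.42676752,  1.5514852 ,  0.22079799,
        1.13828629, -0.21029194]), 'qd': array([-5.76352608e-05, -1.40257113e-03, -9.10745099e-04,  6.02287412e-04,
        2.56824276e-04,  7.21102201e-05,  9.34038289e-04]), 'joint_efforts': array([-5.30782218e-04, -5.69515193e+01, -5.81627324e+00, -2.80939436e+01,
        1.06191169e-02,  1.20210199e-02, -2.55110962e-05]), 'position': array([ 237.64148163, -604.29042692,  252.27154632]), 'eef_rot': array([ 9.82489685e-01,  1.86314495e-01, -1.57995760e-04, -9.50572608e-04]), 'wrist_force': array([-0.09302165, -0.04659625, -0.24189192]), 'ft_torque': array([ 0.01077786, -0.03869361,  0.01774677]), 'grip_force': 0.0, 'opening': 85.6410684072965}
top {'fx': 474.857903358127, 'fy': 474.857903358127, 'cx': 313.42391264112933, 'cy': 242.33176859414672, 'position': array([ 310.72664523,   22.27071356, 1202.64429683]), 'attitude': array([-0.69585279,  0.71569622, -0.04247761,  0.04199369])}
scene {'fx': 567.0064652474978, 'fy': 567.0064652474978, 'cx': 317.2290657700488, 'cy': 239.31160392378774, 'position': array([1442.41767296,  293.67153778,  762.3441132 ]), 'attitude': array([ 0.5396885 ,  0.69887078, -0.3756693 , -0.28140455])}
wrist {'fx': 368.87298041139735, 'fy': 368.87298041139735, 'cx': 318.35894797759454, 'cy': 236.72302648873477, 'position': array([ 299.8409004 , -580.50453372,  371.79108518]), 'attitude': array([ 0.81918041, -0.55772678, -0.07576331,  0.11020083])}
```

View pics/top.png

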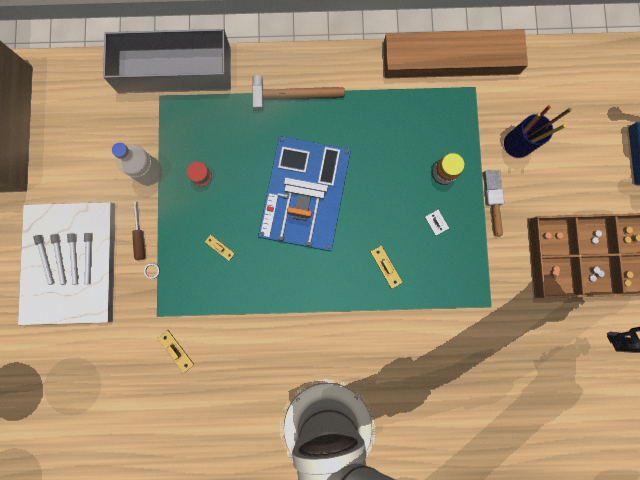

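View pics/scene.png

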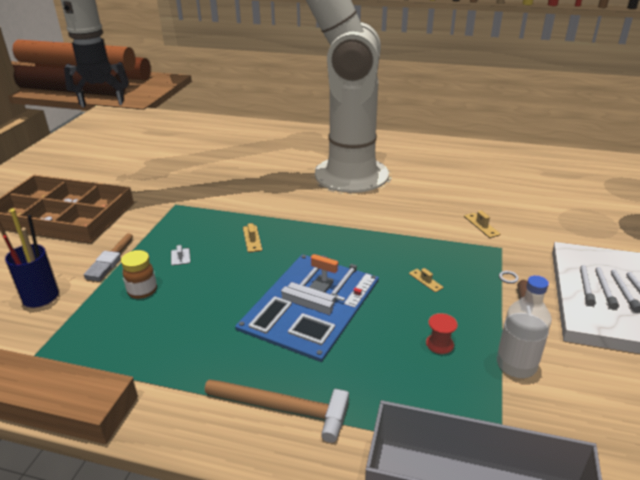

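Brass candidates in top.png: (219,248), (386,267) and (176,351). The one at (219,248) looks smallest. The only steel bracket is at (437,222). The close crop below checks this.

Run:
```python
from h import *
im=cv2.imread("pics/top.png")
f=lambda x,y,w,h:cv2.resize(im[y:y+h,x:x+w],None,fx=5,fy=5,interpolation=cv2.INTER_CUBIC)
cv2.imwrite("pics/crop.png",np.hstack([f(255,133,100,120),np.vstack([f(190,218,60,60),f(407,192,60,60)])]))
```

```text
(no output)
```

View pics/crop.png

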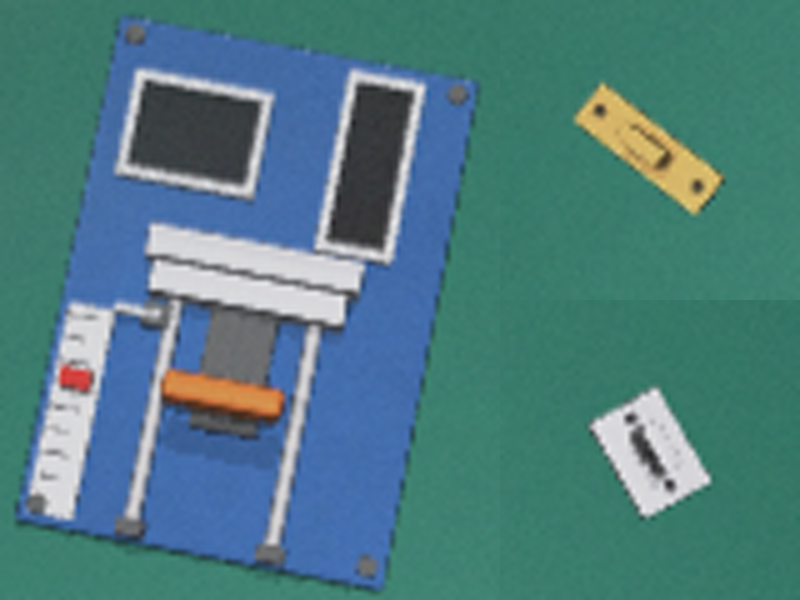

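Jig corners in crop.png are (121,17), (477,80), (383,590) and (18,520). The red marker is near (76,378) and the handle near (224,395). The brass and steel brackets are clear. Next I compute the poses.

Run:
```python
from h import *
cal=calib("top")
def W(pts,ox,oy,z,sx=0,sy=0): return np.array([toworld("top",(x-sx-2)/5+ox,(y-sy-2)/5+oy,z,cal)[:2] for x,y in pts])
def quad(n,P):
    r=cv2.minAreaRect(P.astype(np.float32)); e=[P[(i+1)%4]-P[i] for i in range(4)]
    print(n,P.mean(0).round(1),[np.linalg.norm(x).round(1) for x in e],[np.degrees(np.arctan2(x[1],x[0])).round(1) for x in e]); return P.mean(0)
J=W([(121,17),(477,80),(383,590),(18,520)],255,133,12)
quad("jig",J)
# fit rigid: TL=(125,95) TR=(125,-95) BR=(-145,-95) BL=(-145,95)
L=np.array([(125,95),(125,-95),(-145,-95),(-145,95)],float)
A=L-L.mean(0);B=J-J.mean(0);H=A.T@B
th=np.arctan2(H[0,1]-H[1,0],H[0,0]+H[1,1]);c,s=np.cos(th),np.sin(th);M=np.array([[c,-s],[s,c]])
o=J.mean(0)-M@L.mean(0);print("jig o",o.round(1),"th deg",np.degrees(th))
loc=lambda P:(np.array(P)-o)@M
for n,p,z in(("long",[(358,77),(424,90),(385,262),(316,248)],18),("wide",[(136,69),(273,94),(252,198),(117,172)],18)):
    q=quad(n,W(p,255,133,z)); print(" local",loc(q))
print("marker",loc(W([(77,377)],255,133,25)),"handle",loc(W([(224,392)],255,133,76)),W([(224,392)],255,133,76),"ptr",loc(W([(117,307)],255,133,22.5)))
print("brk small");quad("brass",W([(600,84),(723,180),(699,214),(574,120)],190,218,4,500,0))
quad("steel",W([(656,388),(711,480),(645,518),(590,424)],407,192,4,500,300))
```

```text
jig [583.2  38.4] [np.float64(187.5), np.float64(269.8), np.float64(187.9), np.float64(268.0)] [np.float64(-102.0), np.float64(167.8), np.float64(77.5), np.float64(-12.3)]
jig o [593.   36.2] th deg -12.275709295841354
long [647.8 -25.3] [np.float64(34.6), np.float64(92.7), np.float64(35.9), np.float64(92.6)] [np.float64(-103.1), np.float64(165.6), np.float64(76.7), np.float64(-15.2)]
 local [ 66.62387139 -48.4968037 ]
wide [669.2  64.6] [np.float64(71.8), np.float64(55.9), np.float64(70.5), np.float64(55.3)] [np.float64(-102.3), np.float64(167.4), np.float64(77.2), np.float64(-11.3)]
 local [68.43302695 43.88633599]
marker [[-68.68683775  77.34938755]] handle [[-71.6307961   -0.23154042]] [[522.95323426  51.22873094]] ptr [[-29.15144168  64.80315901]]
brk small
brass [448.2 258.5] [np.float64(80.4), np.float64(20.9), np.float64(80.5), np.float64(22.4)] [np.float64(-129.3), np.float64(144.1), np.float64(51.8), np.float64(-36.2)]
steel [ 497.9 -296.8] [np.float64(54.6), np.float64(39.5), np.float64(55.4), np.float64(39.1)] [np.float64(-152.5), np.float64(118.1), np.float64(27.2), np.float64(-63.0)]
```

```bash
cat >> h.py <<'E'
def go(x,y,z,yaw):
    s=bot.sense(); M=R.from_quat(s["eef_rot"]).as_matrix()
    T=R.from_euler("z",yaw,degrees=True).as_matrix()@np.diag([1.,-1,-1])
    print("slide",tool([x,y,z]).round(4),"rot",R.from_matrix(M.T@T).as_rotvec(degrees=True).round(2),"t",s["clock"],"pos",s["position"].round(1),"open",round(s["opening"],1),"F",s["wrist_force"].round(1))
E
python3 -c "
from h import *
go(498,-297,200,27)"
```

```text
slide [ 0.3547 -0.1906  0.0527] rot [-0.1  -0.01 -5.52] t 0.1 pos [ 237.7 -604.3  252.4] open 85.1 F [-0.4 -0.   0.4]
```

```bash
python3 -m crank '[{"slide":[0.1,-0.054,0.015],"rotation":[0,0,-2],"grip":0.085},{"slide":[0.2,-0.108,0.03],"rotation":[0,0,-4],"grip":0.085},{"slide":[0.355,-0.191,0.053],"rotation":[-0.1,0,-5.5],"grip":0.085},{"slide":[0.355,-0.191,0.053],"rotation":[-0.1,0,-5.5],"grip":0.085},{"slide":[0.355,-0.191,0.053],"rotation":[-0.1,0,-5.5],"grip":0.085},{"slide":[0.355,-0.191,0.053],"rotation":[-0.1,0,-5.5],"grip":0.085},{"slide":[0.355,-0.191,0.053],"rotation":[-0.1,0,-5.5],"grip":0.085},{"slide":[0.355,-0.191,0.053],"rotation":[-0.1,0,-5.5],"grip":0.085},{"slide":[0.355,-0.191,0.053],"rotation":[-0.1,0,-5.5],"grip":0.085},{"slide":[0.355,-0.191,0.053],"rotation":[-0.1,0,-5.5],"grip":0.085},{"slide":[0.355,-0.191,0.053],"rotation":[-0.1,0,-5.5],"grip":0.085},{"slide":[0.355,-0.191,0.053],"rotation":[-0.1,0,-5.5],"grip":0.085},{"slide":[0.355,-0.191,0.053],"rotation":[-0.1,0,-5.5],"grip":0.085},{"slide":[0.355,-0.191,0.053],"rotation":[-0.1,0,-5.5],"grip":0.085}]'
python3 - <<'E'
from h import *
cal=calib("wrist"); im=snap("wrist","w1.png"); go(498,-297,35,27)
print([np.round(topix("wrist",(498,-297,z),cal)) for z in(4,26)])
np.savez("w1.npz",p=cal[2],M=cal[1])
E
```

```text
clock: 1.27
position: [497.2, -298.9, 200.1]
eef_rot: [0.973, 0.232, -0.0, 0.001]
wrist_force: [-1.0, -0.8, 0.0]
opening: 84.9
grip_force: 0.0
slide [ 0.0019 -0.0018  0.1652] rot [ 0.11  0.06 -0.21] t 1.3167 pos [ 497.1 -299.1  200.2] open 85.1 F [-0.9 -0.4  0.8]
[array([316., 212.]), array([316., 218.])]
```

View pics/w1.png

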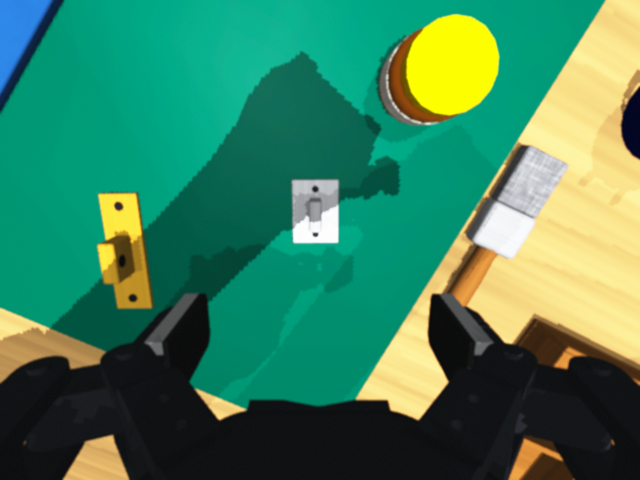

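The steel bracket's corners in w1.png are (291,180) to (339,243), so its centre is (315,211.5). That is within 1 px of my prediction, and it is aligned with the tool. Going down.

```bash
python3 -m crank '[{"slide":[0.002,-0.003,0.04],"rotation":[0.1,0,0],"grip":0.045},{"slide":[0.002,-0.003,0.08],"rotation":[0.1,0,0],"grip":0.045},{"slide":[0.002,-0.003,0.115],"rotation":[0.1,0,0],"grip":0.045},{"slide":[0.002,-0.003,0.135],"rotation":[0.1,0,0],"grip":0.045},{"slide":[0.002,-0.003,0.135],"rotation":[0.1,0,0],"grip":0.045},{"slide":[0.002,-0.003,0.135],"rotation":[0.1,0,0],"grip":0.045},{"slide":[0.002,-0.003,0.135],"rotation":[0.1,0,0],"grip":0.045},{"slide":[0.002,-0.003,0.135],"rotation":[0.1,0,0],"grip":0.045}]'
python3 - <<'E'
from h import *
go(497.8,-296.2,27,27)
E
```

```text
clock: 1.98
position: [500.3, -295.1, 67.5]
eef_rot: [0.973, 0.233, 0.001, 0.001]
wrist_force: [0.7, 0.1, -0.1]
opening: 44.6
grip_force: 0.0
slide [-0.0028 -0.0003  0.0405] rot [ 0.19 -0.11 -0.08] t 1.9833 pos [ 500.3 -295.1   67.5] open 44.6 F [ 0.7  0.1 -0.1]
```

```bash
python3 -m crank '[{"slide":[-0.0015,0,0.02],"rotation":[0,0,0],"grip":0.045},{"slide":[-0.0015,0,0.04],"rotation":[0,0,0],"grip":0.045},{"slide":[-0.0015,0,0.04],"rotation":[0,0,0],"grip":0.045},{"slide":[-0.0015,0,0.04],"rotation":[0,0,0],"grip":0.045},{"slide":[-0.0015,0,0.04],"rotation":[0,0,0],"grip":0.0},{"slide":[-0.0015,0,0.04],"rotation":[0,0,0],"grip":0.0},{"slide":[-0.0015,0,0.04],"rotation":[0,0,0],"grip":0.0},{"slide":[-0.0015,0,0.04],"rotation":[0,0,0],"grip":0.0},{"slide":[-0.0015,0,0.04],"rotation":[0,0,0],"grip":0.0},{"slide":[-0.0015,0,0.04],"rotation":[0,0,0],"grip":0.0},{"slide":[-0.0015,0,0.04],"rotation":[0,0,0],"grip":0.0},{"slide":[-0.0015,0,0.04],"rotation":[0,0,0],"grip":0.0}]'
```

```text
clock: 2.98
position: [498.8, -295.0, 27.0]
eef_rot: [0.972, 0.233, 0.001, 0.001]
wrist_force: [-1.4, 0.6, 6.3]
opening: 8.5
grip_force: 59.6
```

```bash
python3 -m crank '[{"slide":[0,0,-0.04],"rotation":[0,0,0],"grip":0},{"slide":[0,0,-0.08],"rotation":[0,0,0],"grip":0},{"slide":[0,0,-0.12],"rotation":[0,0,0],"grip":0},{"slide":[0,0,-0.12],"rotation":[0,0,0],"grip":0},{"slide":[0,0,-0.12],"rotation":[0,0,0],"grip":0}]'
python3 - <<'E'
from h import *
go(669.2,64.6,147,77.7)
E
```

```text
clock: 3.4
position: [499.5, -295.6, 148.5]
eef_rot: [0.972, 0.233, 0.002, 0.002]
wrist_force: [-0.4, -0.6, -1.4]
opening: 8.6
grip_force: 58.9
slide [ 0.3145 -0.2441  0.001 ] rot [ 3.800e-01 -1.000e-02 -5.074e+01] t 3.4 pos [ 499.5 -295.6  148.5] open 8.6 F [-0.4 -0.6 -1.4]
```

```bash
python3 -m crank '[{"slide":[0.03,-0.024,0],"rotation":[0,0,-5],"grip":0},{"slide":[0.06,-0.047,0],"rotation":[0,0,-10],"grip":0},{"slide":[0.09,-0.07,0],"rotation":[0,0,-15],"grip":0},{"slide":[0.12,-0.094,0],"rotation":[0,0,-20],"grip":0},{"slide":[0.15,-0.117,0],"rotation":[0,0,-25],"grip":0},{"slide":[0.18,-0.14,0],"rotation":[0,0,-30],"grip":0},{"slide":[0.21,-0.163,0],"rotation":[0,0,-35],"grip":0},{"slide":[0.24,-0.186,0],"rotation":[0,0,-40],"grip":0},{"slide":[0.27,-0.21,0],"rotation":[0,0,-45],"grip":0},{"slide":[0.314,-0.244,0],"rotation":[0.4,0,-50.7],"grip":0},{"slide":[0.314,-0.244,0],"rotation":[0.4,0,-50.7],"grip":0},{"slide":[0.314,-0.244,0],"rotation":[0.4,0,-50.7],"grip":0},{"slide":[0.314,-0.244,0],"rotation":[0.4,0,-50.7],"grip":0},{"slide":[0.314,-0.244,0],"rotation":[0.4,0,-50.7],"grip":0},{"slide":[0.314,-0.244,0],"rotation":[0.4,0,-50.7],"grip":0}]'
python3 - <<'E'
from h import *
cal=calib("wrist"); im=snap("wrist","w2.png"); go(669.2,64.6,41,77.7)
c=bot.get_calibration("wrist"); np.savez("w2.npz",p=cal[2],M=cal[1])
print(np.round(topix("wrist",(669.2,64.6,18),cal)))
E
```

```text
clock: 4.65
position: [666.0, 62.9, 144.2]
eef_rot: [0.78, 0.626, -0.002, -0.003]
wrist_force: [-0.3, -0.9, -0.7]
opening: 8.4
grip_force: 58.9
slide [0.0022 0.0032 0.1036] rot [-0.4  -0.06 -0.19] t 4.7 pos [666.3  62.9 144.6] open 8.7 F [ 0.   0.4 -1.4]
[324. 232.]
```

View pics/w2.png

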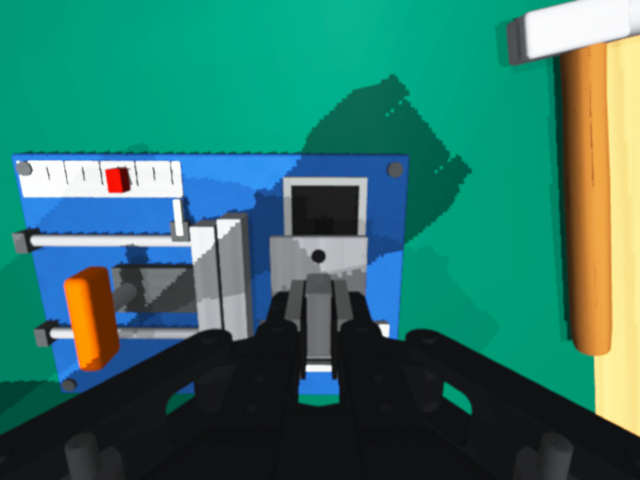

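The nest's outer far corners in w2.png are (284,177) and (367,178). The held plate's far corners are (270,237) and (367,237). I'll compute the in-hand offset.

Run:
```python
from h import *
d=np.load("w2.npz"); cal=(bot.get_calibration("wrist"),d["M"],d["p"])
s=bot.sense(); T=R.from_quat(s["eef_rot"]).as_matrix(); tp=np.array(s["position"])
f=lambda u,v,z:(T.T@(toworld("wrist",u,v,z,cal)-tp)).round(1)
a,b=f(284,177,18),f(367,178,18); print("nest far corners tool",a,b,np.linalg.norm(a-b))
c,e=f(270,237,tp[2]-23),f(367,237,tp[2]-23); print("plate",c,e,np.linalg.norm(c-e))
print("nest centre tool",(a+b)/2-[36,0,0],"plate centre",(c+e)/2-[28,0,0])
J=[f(409,154,12),f(12,154,12)];print("jig left corners",J, np.degrees(np.arctan2(*(J[0]-J[1])[:2])))
print("cam in tool",T.T@(d["p"]-tp))
cv2.imwrite("pics/w2c.png",cv2.resize(cv2.imread("pics/w2.png")[150:290,250:420],None,fx=4,fy=4,interpolation=cv2.INTER_CUBIC))
```

```text
nest far corners tool [ 39.6 -23.1 126.8] [ 39.   31.8 126.4] 54.90473567917435
plate [ 27.  -19.7  23.2] [27.1 19.1 22.9] 38.80128863839447
nest centre tool [  3.3    4.35 126.6 ] plate centre [-0.95 -0.3  23.05]
jig left corners [array([ 54.2,  60. , 132.2]), array([  54. , -205.9,  134.1])] 0.043095726745459736
cam in tool [  66.39206466   -0.24323246 -119.13516742]
```

View pics/w2c.png

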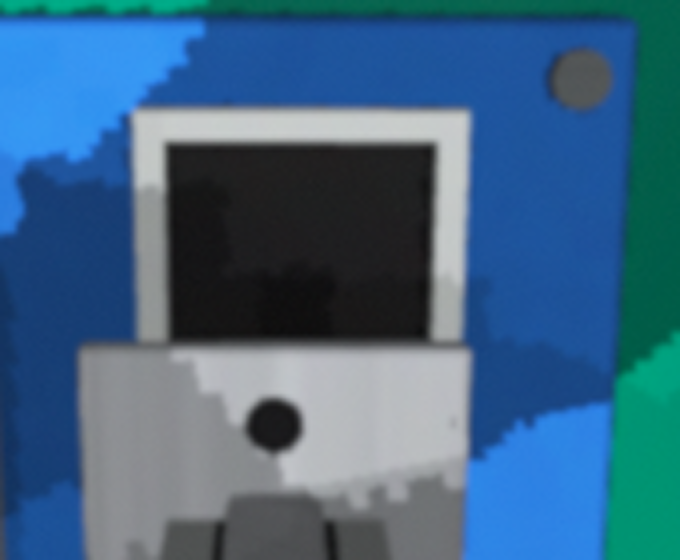

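```bash
python3 -m crank '[{"slide":[0.0035,0.004,0.03],"rotation":[-0.4,0,-0.1],"grip":0},{"slide":[0.0035,0.004,0.06],"rotation":[-0.4,0,-0.1],"grip":0},{"slide":[0.0035,0.004,0.09],"rotation":[-0.4,0,-0.1],"grip":0},{"slide":[0.0035,0.004,0.09],"rotation":[-0.4,0,-0.1],"grip":0},{"slide":[0.0035,0.004,0.09],"rotation":[-0.4,0,-0.1],"grip":0},{"slide":[0.0035,0.004,0.09],"rotation":[-0.4,0,-0.1],"grip":0}]'
python3 - <<'E'
from h import *
go(669.2,64.6,39,77.7)
d=calib("wrist"); np.savez("w3.npz",p=d[2],M=d[1]); im=snap("wrist","w3.png")
cv2.imwrite("pics/w3c.png",cv2.resize(im[110:310,220:440],None,fx=3,fy=3,interpolation=cv2.INTER_CUBIC))
E
```

```text
clock: 5.2
position: [671.9, 68.0, 56.9]
eef_rot: [0.779, 0.627, 0.002, -0.0]
wrist_force: [0.5, 0.6, -0.5]
opening: 8.4
grip_force: 58.9
slide [-0.0039 -0.0019  0.0179] rot [ 0.14 -0.21  0.01] t 5.2 pos [671.9  68.   56.9] open 8.4 F [ 0.5  0.6 -0.5]
```

View pics/w3c.png

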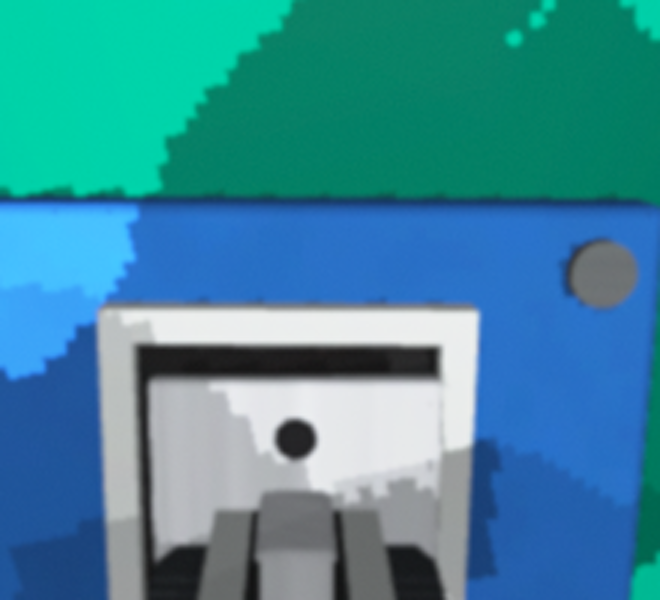

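The nest's outer corners are (252.7,212.3) and (379.7,213). The plate corners are (270.7,235.7) and (367,235.7).

Run:
```python
from h import *
c=bot.get_calibration("wrist")
d=np.load("w3.npz"); cal=(c,d["M"],d["p"])
s=bot.sense(); T=R.from_quat(s["eef_rot"]).as_matrix(); tp=np.array(s["position"])
def f(u,v,D): # depth from known size: ray*D
    return np.array([(u-c["cx"])/c["fx"]*D,(v-c["cy"])/c["fy"]*D,D])
Dn=56/127*c["fx"]; Dp=40/96.3*c["fx"]; print("depths",Dn,Dp,"expected gap", Dn-Dp)
C=T.T@d["M"]
g=lambda u,v,D:(C@f(u,v,D)+T.T@(d["p"]-tp)).round(2)
print("nest",(g(252.7,212.3,Dn)+g(379.7,213,Dn))/2-[36,0,0]); print("plate",(g(270.7,235.7,Dp)+g(367,235.7,Dp))/2-[28,0,0])
print("floor target slide z",39)
```

```text
depths 162.65265277982874 153.21826808365415 expected gap 9.43438469617459
nest [-3.075 -1.64  40.925]
plate [-2.385 -0.47  29.12 ]
floor target slide z 39
```

```bash
python3 -m crank '[{"slide":[-0.0007,-0.0012,0],"rotation":[0.1,-0.2,0],"grip":0},{"slide":[-0.0007,-0.0012,0.005],"rotation":[0.1,-0.2,0],"grip":0},{"slide":[-0.0007,-0.0012,0.01],"rotation":[0.1,-0.2,0],"grip":0},{"slide":[-0.0007,-0.0012,0.0145],"rotation":[0.1,-0.2,0],"grip":0},{"slide":[-0.0007,-0.0012,0.0145],"rotation":[0.1,-0.2,0],"grip":0},{"slide":[-0.0007,-0.0012,0.0145],"rotation":[0.1,-0.2,0],"grip":0}]'
```

```text
clock: 5.75
position: [669.1, 67.9, 40.1]
eef_rot: [0.778, 0.628, -0.001, -0.0]
wrist_force: [0.0, -0.7, -0.5]
opening: 8.5
grip_force: 58.9
```

```bash
python3 -m crank '[{"slide":[0,0,0.0015],"rotation":[0,0,0],"grip":0},{"slide":[0,0,0.0025],"rotation":[0,0,0],"grip":0},{"slide":[0,0,0.0025],"rotation":[0,0,0],"grip":0}]'
```

```text
clock: 6.0
position: [669.8, 68.1, 39.0]
eef_rot: [0.778, 0.628, -0.0, 0.0]
wrist_force: [-2.1, -0.4, 4.7]
opening: 8.5
grip_force: 59.6
```

Floor contact. Release and lift.

```bash
python3 -m crank '[{"slide":[0,0,0],"rotation":[0,0,0],"grip":0.028},{"slide":[0,0,0],"rotation":[0,0,0],"grip":0.028},{"slide":[0,0,0],"rotation":[0,0,0],"grip":0.028},{"slide":[0,0,0],"rotation":[0,0,0],"grip":0.028},{"slide":[0,0,-0.03],"rotation":[0,0,0],"grip":0.028},{"slide":[0,0,-0.06],"rotation":[0,0,0],"grip":0.028},{"slide":[0,0,-0.1],"rotation":[0,0,0],"grip":0.028},{"slide":[0,0,-0.12],"rotation":[0,0,0],"grip":0.028},{"slide":[0,0,-0.12],"rotation":[0,0,0],"grip":0.028},{"slide":[0,0,-0.12],"rotation":[0,0,0],"grip":0.028}]'
python3 - <<'E'
from h import *
d=calib("wrist"); im=snap("wrist","w4.png")
go(448.2,258.5,150,52)
E
```

```text
clock: 6.83
position: [670.8, 68.2, 160.1]
eef_rot: [0.778, 0.628, 0.001, 0.001]
wrist_force: [-0.1, -0.0, -0.5]
opening: 27.8
grip_force: 0.0
slide [ 0.1395 -0.2569  0.0082] rot [-2.000e-02  6.000e-02  2.576e+01] t 6.8833 pos [669.7  67.7 158.2] open 27.9 F [-0.3 -0.3 -0.4]
```

View pics/w4.png

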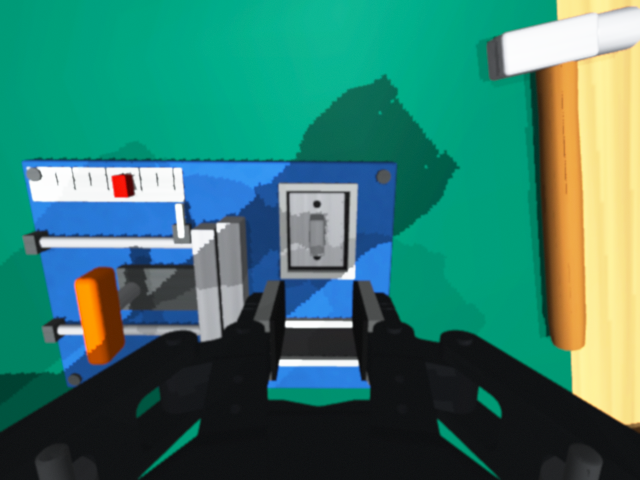

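Steel lies flat and centred in the wide nest, with its plate at about (316,232) in w4.png. Next is the brass bracket.

```bash
python3 -m crank '[{"slide":[0.035,-0.064,0],"rotation":[0,0,6],"grip":0.045},{"slide":[0.07,-0.13,0],"rotation":[0,0,12],"grip":0.045},{"slide":[0.105,-0.193,0.005],"rotation":[0,0,18],"grip":0.045},{"slide":[0.1395,-0.257,0.008],"rotation":[0,0,25.8],"grip":0.045},{"slide":[0.1395,-0.257,0.008],"rotation":[0,0,25.8],"grip":0.045},{"slide":[0.1395,-0.257,0.008],"rotation":[0,0,25.8],"grip":0.045},{"slide":[0.1395,-0.257,0.008],"rotation":[0,0,25.8],"grip":0.045},{"slide":[0.1395,-0.257,0.008],"rotation":[0,0,25.8],"grip":0.045},{"slide":[0.1395,-0.257,0.008],"rotation":[0,0,25.8],"grip":0.045},{"slide":[0.1395,-0.257,0.008],"rotation":[0,0,25.8],"grip":0.045},{"slide":[0.1395,-0.257,0.008],"rotation":[0,0,25.8],"grip":0.045},{"slide":[0.1395,-0.257,0.008],"rotation":[0,0,25.8],"grip":0.045}]'
python3 - <<'E'
from h import *
cal=calib("wrist"); im=snap("wrist","w5.png")
hsv=cv2.cvtColor(im,cv2.COLOR_BGR2HSV); m=cv2.inRange(hsv,(18,110,40),(32,255,255))
n,l,st,ce=cv2.connectedComponentsWithStats(m)
for i in range(1,n):
    if st[i,4]>300:
        p=np.argwhere(l==i)[:,::-1].astype(np.float32); r=cv2.minAreaRect(p); print(st[i],np.round(r[0]),np.round(r[1]),round(r[2],1)); 
        q=np.array([toworld("wrist",u,v,4,cal)[:2] for u,v in cv2.boxPoints(r)]); e=q[1]-q[0],q[2]-q[1]
        print(q.mean(0).round(1),[(np.linalg.norm(x).round(1),np.degrees(np.arctan2(x[1],x[0])).round(1)) for x in e])
print(np.round(topix("wrist",(448.2,258.5,4),cal)))
go(448.2,258.5,60,52)
E
```

```text
clock: 7.88
position: [449.3, 257.2, 149.8]
eef_rot: [0.9, 0.437, -0.001, 0.0]
wrist_force: [0.3, -0.8, -0.1]
opening: 44.8
grip_force: 0.0
[   0    0   92  166 8330] [22. 78.] [146. 102.] 49.0
[357.  458.7] [(np.float64(70.5), np.float64(-5.1)), (np.float64(82.5), np.float64(-90.5))]
[  58    0   95   78 1688] [114.  19.] [102.  62.] 49.3
[431.8 445.8] [(np.float64(39.6), np.float64(-4.6)), (np.float64(56.5), np.float64(-87.9))]
[ 73  54  32  45 375] [87. 77.] [45. 26.] 77.0
[392.  433.7] [(np.float64(17.5), np.float64(-26.7)), (np.float64(27.2), np.float64(-123.0))]
[  0 156  21  35 399] [  4. 173.] [30. 19.] 46.6
[298.1 427.2] [(np.float64(15.2), np.float64(-0.9)), (np.float64(18.6), np.float64(-91.8))]
[ 299  170   35  106 3470] [316. 222.] [105.  34.] 90.0
[449.5 260.1] [(np.float64(24.2), np.float64(-38.2)), (np.float64(79.7), np.float64(-127.6))]
[   0  199  141  227 4852] [ 70. 312.] [226. 140.] 90.0
[245.7 318.5] [(np.float64(101.6), np.float64(-38.2)), (np.float64(199.9), np.float64(-135.6))]
[ 119  409   69   71 1570] [160. 450.] [28. 97.] 39.7
[211.  183.1] [(np.float64(103.1), np.float64(13.2)), (np.float64(24.8), np.float64(-85.8))]
[316. 227.]
slide [ 0.0004 -0.0014  0.0899] rot [-0.04  0.09 -0.2 ] t 7.9333 pos [449.2 257.4 149.9] open 44.8 F [-0.5  0.2  0.8]
```

It measures 79.7 × 24.2 mm, so this is the small bracket, at (449.3, 259.3) and aligned. Descend and grip.

```bash
python3 -m crank '[{"slide":[0.0014,-0.0013,0.04],"rotation":[0,0,0],"grip":0.045},{"slide":[0.0014,-0.0013,0.08],"rotation":[0,0,0],"grip":0.045},{"slide":[0.0014,-0.0013,0.11],"rotation":[0,0,0],"grip":0.045},{"slide":[0.0014,-0.0013,0.122],"rotation":[0,0,0],"grip":0.045},{"slide":[0.0014,-0.0013,0.122],"rotation":[0,0,0],"grip":0.045},{"slide":[0.0014,-0.0013,0.122],"rotation":[0,0,0],"grip":0.045},{"slide":[0.0014,-0.0013,0.122],"rotation":[0,0,0],"grip":0},{"slide":[0.0014,-0.0013,0.122],"rotation":[0,0,0],"grip":0},{"slide":[0.0014,-0.0013,0.122],"rotation":[0,0,0],"grip":0},{"slide":[0.0014,-0.0013,0.122],"rotation":[0,0,0],"grip":0},{"slide":[0.0014,-0.0013,0.122],"rotation":[0,0,0],"grip":0},{"slide":[0.0014,-0.0013,0.122],"rotation":[0,0,0],"grip":0},{"slide":[0.0014,-0.0013,0.082],"rotation":[0,0,0],"grip":0},{"slide":[0.0014,-0.0013,0.042],"rotation":[0,0,0],"grip":0},{"slide":[0.0014,-0.0013,0.002],"rotation":[0,0,0],"grip":0},{"slide":[0.0014,-0.0013,0.002],"rotation":[0,0,0],"grip":0},{"slide":[0.0014,-0.0013,0.002],"rotation":[0,0,0],"grip":0}]'
python3 - <<'E'
from h import *
go(647.8,-25.3,140,-12.3)
E
```

```text
clock: 9.35
position: [450.0, 261.6, 151.7]
eef_rot: [0.899, 0.438, 0.003, 0.0]
wrist_force: [-0.6, -0.4, -2.4]
opening: 8.5
grip_force: 59.0
slide [-0.104   0.3326  0.0123] rot [ 2.000e-02 -3.500e-01  6.425e+01] t 9.35 pos [450.  261.6 151.7] open 8.5 F [-0.6 -0.4 -2.4]
```

```bash
python3 -m crank '[{"slide":[-0.01,0.033,0],"rotation":[0,0,6.4],"grip":0},{"slide":[-0.02,0.066,0],"rotation":[0,0,12.8],"grip":0},{"slide":[-0.03,0.1,0],"rotation":[0,0,19.2],"grip":0},{"slide":[-0.04,0.133,0],"rotation":[0,0,25.6],"grip":0},{"slide":[-0.05,0.166,0],"rotation":[0,0,32],"grip":0},{"slide":[-0.06,0.2,0],"rotation":[0,0,38.4],"grip":0},{"slide":[-0.07,0.233,0],"rotation":[0,0,45],"grip":0},{"slide":[-0.08,0.266,0],"rotation":[0,0,51],"grip":0},{"slide":[-0.09,0.3,0.005],"rotation":[0,0,58],"grip":0},{"slide":[-0.104,0.3326,0.012],"rotation":[0,-0.3,64.3],"grip":0},{"slide":[-0.104,0.3326,0.012],"rotation":[0,-0.3,64.3],"grip":0},{"slide":[-0.104,0.3326,0.012],"rotation":[0,-0.3,64.3],"grip":0},{"slide":[-0.104,0.3326,0.012],"rotation":[0,-0.3,64.3],"grip":0},{"slide":[-0.104,0.3326,0.012],"rotation":[0,-0.3,64.3],"grip":0},{"slide":[-0.104,0.3326,0.012],"rotation":[0,-0.3,64.3],"grip":0}]'
python3 - <<'E'
from h import *
go(647.8,-25.3,60,-12.3)
E
```

```text
clock: 10.6
position: [645.2, -24.2, 136.2]
eef_rot: [0.994, -0.106, -0.003, 0.001]
wrist_force: [-0.1, 0.6, -1.7]
opening: 8.9
grip_force: 58.9
slide [0.0033 0.0003 0.0762] rot [0.15 0.34 0.15] t 10.6 pos [645.2 -24.2 136.2] open 8.9 F [-0.1  0.6 -1.7]
```

```bash
python3 -m crank '[{"slide":[0.003,0.0003,0.03],"rotation":[0.1,0.3,0.1],"grip":0},{"slide":[0.003,0.0003,0.06],"rotation":[0.1,0.3,0.1],"grip":0},{"slide":[0.003,0.0003,0.078],"rotation":[0.1,0.3,0.1],"grip":0},{"slide":[0.003,0.0003,0.078],"rotation":[0.1,0.3,0.1],"grip":0},{"slide":[0.003,0.0003,0.078],"rotation":[0.1,0.3,0.1],"grip":0},{"slide":[0.003,0.0003,0.078],"rotation":[0.1,0.3,0.1],"grip":0}]'
python3 - <<'E'
from h import *
go(647.8,-25.3,39,-12.3)
d=calib("wrist"); np.savez("w6.npz",p=d[2],M=d[1]); im=snap("wrist","w6.png")
cv2.imwrite("pics/w6c.png",cv2.resize(im[110:310,220:420],None,fx=3,fy=3,interpolation=cv2.INTER_CUBIC))
E
```

```text
clock: 11.1
position: [649.3, -26.3, 59.8]
eef_rot: [0.994, -0.108, 0.001, 0.0]
wrist_force: [0.5, 0.1, -0.3]
opening: 8.6
grip_force: 58.9
slide [-0.0017 -0.0007  0.0208] rot [ 0.04 -0.12 -0.06] t 11.1 pos [649.3 -26.3  59.8] open 8.6 F [ 0.5  0.1 -0.3]
```

View pics/w6c.png

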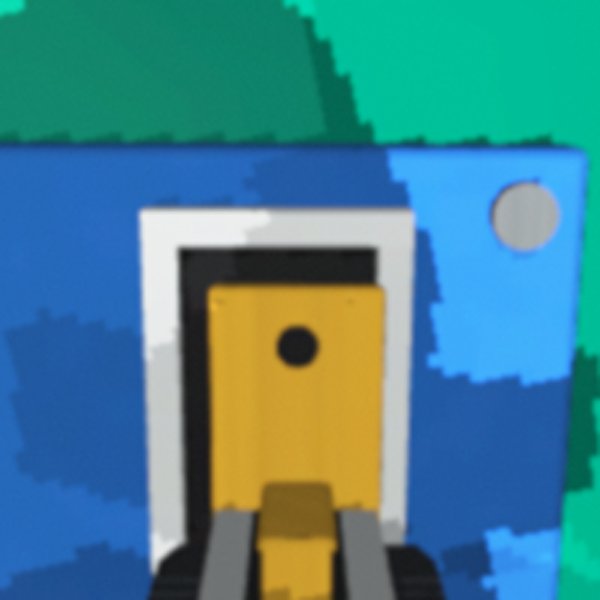

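The nest's outer far corners are (266.7,180) and (358,180). The plate corners are (289.7,205.7) and (348,205.7).

Run:
```python
from h import *
c=bot.get_calibration("wrist"); d=np.load("w6.npz"); T=R.from_quat(bot.sense()["eef_rot"]).as_matrix(); tp=np.array(bot.sense()["position"])
C=T.T@d["M"]
def g(u,v,D): return C@(np.array([(u-c["cx"])/c["fx"],(v-c["cy"])/c["fy"],1])*D)+T.T@(d["p"]-tp)
for Dn,Dp in ((40/91.3*c["fx"],24/58.3*c["fx"]),(163,151)):
    n=(g(266.7,180,Dn)+g(358,180,Dn))/2-[48,0,0]; p=(g(289.7,205.7,Dp)+g(348,205.7,Dp))/2-[40,0,0]
    print(Dn,Dp,n.round(2),p.round(2),"delta",(n-p).round(2))
```

```text
161.6091918560339 151.85165574397146 [-0.53 -2.1  43.48] [-1.58  0.73 30.86] delta [ 1.05 -2.83 12.62]
163 151 [-0.69 -2.12 44.88] [-1.42  0.72 30.02] delta [ 0.73 -2.85 14.86]
```

```bash
python3 -m crank '[{"slide":[0.0009,-0.0028,0],"rotation":[0,-0.1,0],"grip":0},{"slide":[0.0009,-0.0028,0],"rotation":[0,-0.1,0],"grip":0},{"slide":[0.0009,-0.0028,0.005],"rotation":[0,-0.1,0],"grip":0},{"slide":[0.0009,-0.0028,0.01],"rotation":[0,-0.1,0],"grip":0},{"slide":[0.0009,-0.0028,0.015],"rotation":[0,-0.1,0],"grip":0},{"slide":[0.0009,-0.0028,0.017],"rotation":[0,-0.1,0],"grip":0},{"slide":[0.0009,-0.0028,0.017],"rotation":[0,-0.1,0],"grip":0},{"slide":[0.0009,-0.0028,0.017],"rotation":[0,-0.1,0],"grip":0}]'
```

```text
clock: 11.82
position: [649.9, -24.9, 42.4]
eef_rot: [0.994, -0.108, -0.001, 0.001]
wrist_force: [-4.2, -0.3, 10.0]
opening: 8.2
grip_force: 60.5
```

```bash
python3 -m crank '[{"slide":[0,0,0],"rotation":[0,0,0],"grip":0.026},{"slide":[0,0,0],"rotation":[0,0,0],"grip":0.026},{"slide":[0,0,0],"rotation":[0,0,0],"grip":0.026},{"slide":[0,0,0],"rotation":[0,0,0],"grip":0.026},{"slide":[0,0,-0.03],"rotation":[0,0,0],"grip":0.026},{"slide":[0,0,-0.06],"rotation":[0,0,0],"grip":0.026},{"slide":[0,0,-0.1],"rotation":[0,0,0],"grip":0.026},{"slide":[0,0,-0.12],"rotation":[0,0,0],"grip":0.026},{"slide":[0,0,-0.12],"rotation":[0,0,0],"grip":0.026},{"slide":[0,0,-0.12],"rotation":[0,0,0],"grip":0.026}]'
python3 - <<'E'
from h import *
d=calib("wrist"); im=snap("wrist","w7.png"); np.savez("w7.npz",p=d[2],M=d[1])
p=[topix("wrist",(647.8,-25.3,15),d)]; print(np.round(p)); u,v=np.int32(p[0]); print(bot.sense()["position"])
v0=max(0,v-75)
cv2.imwrite("pics/w7c.png",cv2.resize(im[v0:v0+150,max(0,u-130):u+70],None,fx=4,fy=4,interpolation=cv2.INTER_CUBIC)); print(u-130,v0)
E
```

```text
clock: 12.65
position: [651.1, -24.6, 162.9]
eef_rot: [0.994, -0.108, 0.001, 0.001]
wrist_force: [0.0, 0.0, -0.4]
opening: 25.9
grip_force: 0.0
[[319. 233.]]
[649.77857137 -24.78324446 161.15601791]
188 157
```

View pics/w7c.png

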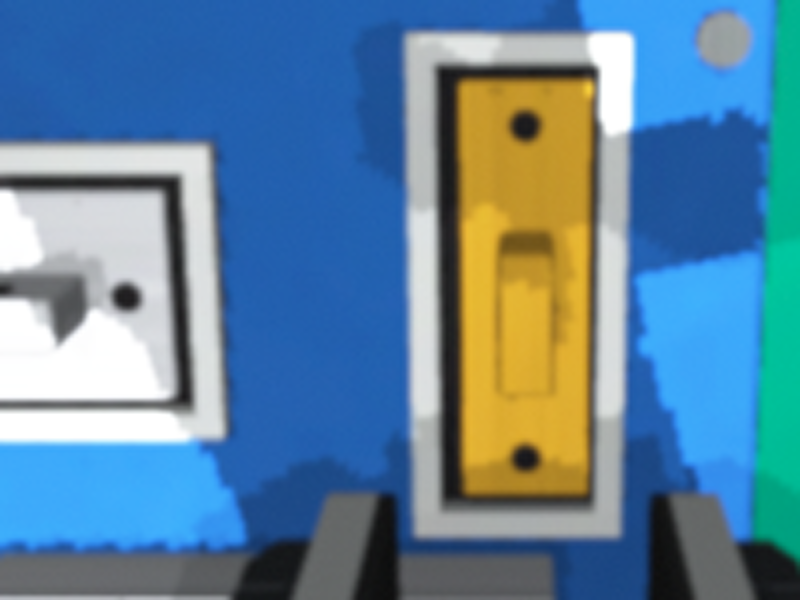

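Brass is in its nest in w7c.png, sitting about 1.4 mm right of centre with little gap at the right wall. I'll regrip 1.5 mm to the left to centre it and make sure it lies flat, then release.

```bash
python3 -m crank '[{"slide":[0,-0.0015,0.04],"rotation":[0,0,0],"grip":0.026},{"slide":[0,-0.0015,0.08],"rotation":[0,0,0],"grip":0.026},{"slide":[0,-0.0015,0.11],"rotation":[0,0,0],"grip":0.026},{"slide":[0,-0.0015,0.119],"rotation":[0,0,0],"grip":0.026},{"slide":[0,-0.0015,0.119],"rotation":[0,0,0],"grip":0.026},{"slide":[0,-0.0015,0.119],"rotation":[0,0,0],"grip":0.0},{"slide":[0,-0.0015,0.119],"rotation":[0,0,0],"grip":0.0},{"slide":[0,-0.0015,0.119],"rotation":[0,0,0],"grip":0.0},{"slide":[0,-0.0015,0.119],"rotation":[0,0,0],"grip":0.0},{"slide":[0,-0.0015,0.119],"rotation":[0,0,0],"grip":0.0},{"slide":[0,-0.0015,0.12],"rotation":[0,0,0],"grip":0.0},{"slide":[0,-0.0015,0.12],"rotation":[0,0,0],"grip":0.0}]'
```

```text
clock: 13.7
position: [650.0, -23.3, 41.1]
eef_rot: [0.994, -0.108, -0.001, 0.001]
wrist_force: [-0.8, 0.4, -1.5]
opening: 8.5
grip_force: 60.5
```

```bash
python3 -m crank '[{"slide":[0,0,0.001],"rotation":[0,0,0],"grip":0.0},{"slide":[0,0,0.002],"rotation":[0,0,0],"grip":0.0},{"slide":[0,0,0.002],"rotation":[0,0,0],"grip":0.0}]'
```

```text
clock: 13.95
position: [650.1, -23.3, 40.9]
eef_rot: [0.994, -0.108, -0.001, 0.001]
wrist_force: [-4.8, 0.6, 10.6]
opening: 8.4
grip_force: 62.2
```

```bash
python3 -m crank '[{"slide":[0,0,0.001],"rotation":[0,0,0],"grip":0.026},{"slide":[0,0,0.001],"rotation":[0,0,0],"grip":0.026},{"slide":[0,0,0.001],"rotation":[0,0,0],"grip":0.026},{"slide":[0,0,0.001],"rotation":[0,0,0],"grip":0.026},{"slide":[0,0,-0.03],"rotation":[0,0,0],"grip":0.026},{"slide":[0,0,-0.06],"rotation":[0,0,0],"grip":0.026},{"slide":[0,0,-0.1],"rotation":[0,0,0],"grip":0.026},{"slide":[0,0,-0.12],"rotation":[0,0,0],"grip":0.026},{"slide":[0,0,-0.12],"rotation":[0,0,0],"grip":0.026},{"slide":[0,0,-0.12],"rotation":[0,0,0],"grip":0.026}]'
python3 - <<'E'
from h import *
im=snap("wrist","w8.png")
m=cv2.inRange(cv2.cvtColor(im,cv2.COLOR_BGR2HSV),(15,110,40),(32,255,255))[150:320,280:360]
p=np.argwhere(m>0)[:,::-1].astype(np.float32)+[280,150]; print(cv2.minAreaRect(p.astype(np.float32)))
m0=cv2.inRange(cv2.cvtColor(cv2.imread("pics/w7.png"),cv2.COLOR_BGR2HSV),(15,110,40),(32,255,255))[150:320,280:360]
print(cv2.minAreaRect((np.argwhere(m0>0)[:,::-1]+[280,150]).astype(np.float32)))
cv2.imwrite("pics/w8c.png",cv2.resize(im[157:307,188:388],None,fx=4,fy=4,interpolation=cv2.INTER_CUBIC))
go(523,51.2,160,77.7)
E
```

```text
clock: 14.78
position: [651.6, -23.2, 161.2]
eef_rot: [0.994, -0.108, 0.001, 0.001]
wrist_force: [-0.5, 0.2, -2.0]
opening: 26.1
grip_force: 0.0
((318.5, 227.5), (105.0, 35.0), 90.0)
((318.5, 228.5), (105.0, 35.0), 90.0)
slide [-0.1403 -0.0454 -0.0005] rot [ 3.000e-02  1.200e-01 -9.013e+01] t 14.8333 pos [650.3 -23.3 159.4] open 26.0 F [-0.4 -1.  -0.2]
```

Brass has moved with the tool to about centre. Next, the handle.

```bash
python3 -m crank '[{"slide":[-0.01,-0.003,0],"rotation":[0,0,-7],"grip":0.06},{"slide":[-0.02,-0.006,0],"rotation":[0,0,-14],"grip":0.06},{"slide":[-0.03,-0.01,0],"rotation":[0,0,-21],"grip":0.06},{"slide":[-0.04,-0.013,0],"rotation":[0,0,-28],"grip":0.06},{"slide":[-0.05,-0.016,0],"rotation":[0,0,-35],"grip":0.06},{"slide":[-0.06,-0.02,0],"rotation":[0,0,-42],"grip":0.06},{"slide":[-0.07,-0.023,0],"rotation":[0,0,-49],"grip":0.06},{"slide":[-0.08,-0.026,0],"rotation":[0,0,-56],"grip":0.06},{"slide":[-0.09,-0.03,0],"rotation":[0,0,-63],"grip":0.06},{"slide":[-0.105,-0.034,0],"rotation":[0,0,-70],"grip":0.06},{"slide":[-0.12,-0.039,0],"rotation":[0,0,-77],"grip":0.06},{"slide":[-0.14,-0.045,0],"rotation":[0,0,-84],"grip":0.06},{"slide":[-0.14,-0.045,0],"rotation":[0,0,-90],"grip":0.06},{"slide":[-0.14,-0.045,0],"rotation":[0,0,-90],"grip":0.06},{"slide":[-0.14,-0.045,0],"rotation":[0,0,-90],"grip":0.06},{"slide":[-0.14,-0.045,0],"rotation":[0,0,-90],"grip":0.06}]'
python3 - <<'E'
from h import *
cal=calib("wrist"); im=snap("wrist","w9.png"); np.savez("w9.npz",p=cal[2],M=cal[1])
hsv=cv2.cvtColor(im,cv2.COLOR_BGR2HSV)
for n,lo,hi,z in(("orange",(5,150,80),(16,255,255),76),("red",(0,150,60),(4,255,255),25)):
    k,l,st,ce=cv2.connectedComponentsWithStats(cv2.inRange(hsv,lo,hi))
    for i in range(1,k):
        if st[i,4]>60: print(n,st[i],ce[i].round(1),toworld("wrist",*ce[i],z,cal).round(1))
go(523,51.2,66,77.7)
E
```

```text
clock: 16.17
position: [523.3, 50.3, 158.7]
eef_rot: [0.781, 0.625, -0.001, -0.001]
wrist_force: [0.7, -1.0, 0.9]
opening: 59.6
grip_force: 0.0
orange [ 306  193   26  101 2278] [318.5 242.2] [524.7  57.6  76. ]
red [316 101  13  24 311] [322.  112.5] [542.8 128.4  25. ]
slide [ 0.0008 -0.0004  0.0929] rot [-0.14  0.08 -0.33] t 16.2167 pos [523.5  50.4 158.9] open 60.3 F [ 0.  -0.6 -0.3]
```

```bash
python3 -m crank '[{"slide":[0.002,0,0.04],"rotation":[0,0,-0.3],"grip":0.06},{"slide":[0.002,0,0.08],"rotation":[0,0,-0.3],"grip":0.06},{"slide":[0.002,0,0.093],"rotation":[0,0,-0.3],"grip":0.06},{"slide":[0.002,0,0.093],"rotation":[0,0,-0.3],"grip":0.06},{"slide":[0.002,0,0.093],"rotation":[0,0,-0.3],"grip":0.06},{"slide":[0.002,0,0.093],"rotation":[0,0,-0.3],"grip":0},{"slide":[0.002,0,0.093],"rotation":[0,0,-0.3],"grip":0},{"slide":[0.002,0,0.093],"rotation":[0,0,-0.3],"grip":0},{"slide":[0.002,0,0.093],"rotation":[0,0,-0.3],"grip":0},{"slide":[0.002,0,0.093],"rotation":[0,0,-0.3],"grip":0},{"slide":[0.002,0,0.093],"rotation":[0,0,-0.3],"grip":0},{"slide":[0.002,0,0.093],"rotation":[0,0,-0.3],"grip":0}]'
```

```text
clock: 17.22
position: [523.8, 52.9, 68.0]
eef_rot: [0.778, 0.628, -0.001, 0.0]
wrist_force: [-3.3, 0.2, 9.4]
opening: 13.6
grip_force: 59.2
```

```bash
python3 -m crank '[{"slide":[0,-0.003,-0.001],"rotation":[0,0,0],"grip":0},{"slide":[0,-0.007,-0.001],"rotation":[0,0,0],"grip":0},{"slide":[0,-0.011,-0.001],"rotation":[0,0,0],"grip":0},{"slide":[0,-0.015,-0.001],"rotation":[0,0,0],"grip":0},{"slide":[0,-0.019,-0.001],"rotation":[0,0,0],"grip":0},{"slide":[0,-0.023,-0.001],"rotation":[0,0,0],"grip":0},{"slide":[0,-0.027,-0.001],"rotation":[0,0,0],"grip":0},{"slide":[0,-0.031,-0.001],"rotation":[0,0,0],"grip":0},{"slide":[0,-0.035,-0.001],"rotation":[0,0,0],"grip":0},{"slide":[0,-0.038,-0.001],"rotation":[0,0,0],"grip":0},{"slide":[0,-0.0395,-0.001],"rotation":[0,0,0],"grip":0},{"slide":[0,-0.0395,-0.001],"rotation":[0,0,0],"grip":0},{"slide":[0,-0.0395,-0.001],"rotation":[0,0,0],"grip":0},{"slide":[0,-0.0395,-0.001],"rotation":[0,0,0],"grip":0}]'
python3 - <<'E'
from h import *
cal=calib("wrist"); im=snap("wrist","wA.png"); np.savez("wA.npz",p=cal[2],M=cal[1]); t=snap("top","tA.png")
k,l,st,ce=cv2.connectedComponentsWithStats(cv2.inRange(cv2.cvtColor(im,cv2.COLOR_BGR2HSV),(0,150,60),(4,255,255)))
i=1+st[1:,4].argmax(); print(st[i],ce[i]); u,v=np.int32(ce[i]); v0,u0=max(0,v-50),max(0,u-50); print(u0,v0)
a=cv2.resize(im[v0:v0+100,u0:u0+100],(400,400),interpolation=cv2.INTER_CUBIC)
b=cv2.resize(t[130:230,255:355],(400,400),interpolation=cv2.INTER_CUBIC)
cv2.imwrite("pics/fin.png",np.hstack([a,b]))
print(bot.sense()["wrist_force"])
E
```

```text
clock: 18.38
position: [488.1, 60.9, 68.1]
eef_rot: [0.778, 0.628, 0.002, 0.001]
wrist_force: [10.7, 0.2, -12.1]
opening: 13.2
grip_force: 59.3
[395  88  28  39 976] [408.3647541  106.68852459]
358 56
[  9.51032911   0.62943676 -12.35862747]
```

View pics/fin.png

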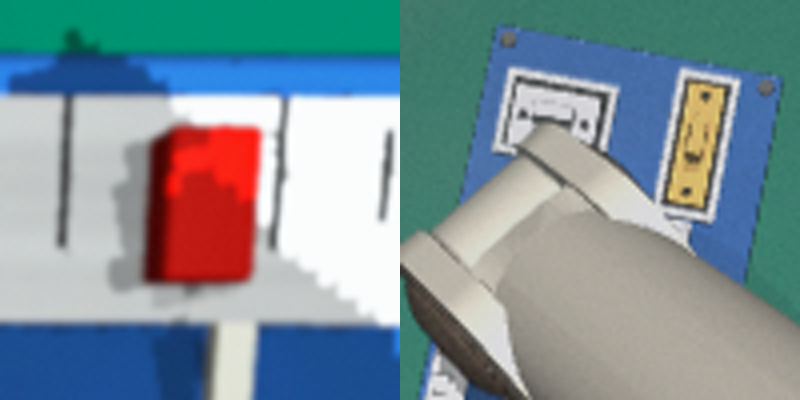

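In fin.png the pointer tip is at crop (235,322) and the marker's top face is centred near (212,205). Both brackets are centred in their nests in the top view.

Run:
```python
from h import *
d=np.load("wA.npz"); cal=(bot.get_calibration("wrist"),d["M"],d["p"])
th=np.radians(-12.3); ex=np.array([np.cos(th),np.sin(th)]); ey=np.array([-ex[1],ex[0]])
f=lambda x,y,z:(lambda w:(round(w@ex,1),round(w@ey,1)))(toworld("wrist",358+x/4,56+y/4,z,cal)[:2])
for n,p in {"top far-left":(172,128,25),"top far-right":(262,128,25),"bot near-left":(160,282,25),"bot near-right":(250,282,25),"lower near-left":(145,280,13),"ptrL":(214,323,22.5),"ptrR":(257,323,22.5),"ptrC lower":(235,395,22.5)}.items(): print(n,f(*p))
```

```text
top far-left (np.float64(497.9), np.float64(248.7))
top far-right (np.float64(507.2), np.float64(248.7))
bot near-left (np.float64(497.6), np.float64(233.5))
bot near-right (np.float64(507.1), np.float64(233.5))
lower near-left (np.float64(498.4), np.float64(234.0))
ptrL (np.float64(504.2), np.float64(229.3))
ptrR (np.float64(508.9), np.float64(229.3))
ptrC lower (np.float64(507.0), np.float64(221.7))
```

The pointer is about 4 mm short of the marker's centre. Pull 4 mm more.

```bash
python3 -m crank '[{"slide":[0,-0.002,0.0005],"rotation":[0,0,0],"grip":0},{"slide":[0,-0.004,0.0005],"rotation":[0,0,0],"grip":0},{"slide":[0,-0.004,0.0005],"rotation":[0,0,0],"grip":0},{"slide":[0,-0.004,0.0005],"rotation":[0,0,0],"grip":0},{"slide":[0,-0.004,0.0005],"rotation":[0,0,0],"grip":0},{"slide":[0,-0.004,0.0005],"rotation":[0,0,0],"grip":0}]'
python3 - <<'E'
from h import *
cal=calib("wrist"); im=snap("wrist","wB.png")
hsv=cv2.cvtColor(im,cv2.COLOR_BGR2HSV)
k,l,st,ce=cv2.connectedComponentsWithStats(cv2.inRange(hsv,(0,150,60),(4,255,255))); i=1+st[1:,4].argmax(); print(st[i])
th=np.radians(-12.3); ex=np.array([np.cos(th),np.sin(th)])
f=lambda u,v,z:round(toworld("wrist",u,v,z,cal)[:2]@ex,1)
A=cv2.imread("pics/wA.png")
def ptr(im,v,u0): # bright unsaturated columns beneath the scale
    h=cv2.cvtColor(im,cv2.COLOR_BGR2HSV)[v,u0-40:u0+50]; c=np.where((h[:,1]<60)&(h[:,2]>120))[0]+u0-40; return c
print("before",ptr(A,143,410),"now")
for v in(143,147,151): 
    c=ptr(im,v,int(ce[i][0])); print(v,c, f(c.mean(),v,22.5) if len(c) else 0)
x,y,w,h,_=st[i]; print("marker top right",f(x+w,y+h/4,25),"bottom left",f(x,y+h-1,13))
E
```

```text
clock: 18.98
position: [484.9, 61.6, 68.1]
eef_rot: [0.778, 0.628, 0.002, 0.002]
wrist_force: [9.7, 0.8, -8.9]
opening: 12.9
grip_force: 59.8
[402  88  29  39 994]
before [411 412 413 414 415 416 417 418 419 420 421] now
143 [411 412 413 414 415 416 417 418 419 420 421] 503.1
147 [411 412 413 414 415 416 417 418 419 420] 503.0
151 [411 412 413 414 415 416 417 418 419 420] 503.2
marker top right 507.4 bottom left 498.7
```

Pointer at 503.1 and marker centre at about 502.7, so it is within 1 mm. Handing in.

```bash
python3 -c "
from h import *
print(bot.sign_off())"
```

```text
the job is handed in; nothing more can be done
None
```

I handed the job in at about 19 s: both brackets lie in their nests, and the gripper holds the slide with its pointer about 0.5 mm from the red marker's centre by the wrist camera; the sign-off returned no verdict.

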